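# Let the ratchet jack's work rest down to the bench dog

## Robot

A 7-joint arm with a two-finger parallel gripper is mounted at the origin on the work surface. World frame = base frame: x ahead of the robot, y to its left, z up, the work surface at z = 0. Lengths are in m, angles in rad, forces in N, time in s.
With the tool pointing down it reaches from about 0.425 to 0.875 m from the base axis. Payload 4.7 kg.
Tool frame: the origin (TCP) lies on the centre line of the jaws, within the pads' length; the fingertips stand 14 mm ahead of it and the grasp point (between the pads) lies 5 mm behind it; z points along the fingers, y is the direction in which the jaws open and shut (so a half turn about z gives the same grasp; the last joint's range is limited). The gripper opens to 87 mm and grips with 3 to 60 N. Pads are 19 mm wide; open, the fingers measure 117 mm over their backs; the gripper's body (75 mm by 190 mm) begins 51 mm behind the grasp point.
Start: joints at [-1.329, 0.321, -0.07, 1.45, 0.023, 1.371, -0.057], TCP at [0.147, 0.633, 0.237] pointing down, gripper open.
Joint ranges: [-2.86, 2.86], [-0.3, 2.09], [-1.38, 1.24], [0.06, 2.45], [-1.56, 4.7], [0.09, 2.05], [-2.69, 2.69]. Speed limits (rad/s): [2.57, 2.57, 3.14, 3.14, 3.14, 3.14, 3.14].

## Interface

Orientations are given as a 3x3 rotation matrix whose columns are the frame's x, y, z axes.
In Python, from workcell import bot gives the robot as it stands.
- The arm moves only by the tool drive_tool, never from a script. Its argument "plan" is a list of rows, each an object with "dr": the turn, a rotation vector about the tool's x, y, z in degrees, a list of three; "offset": the shift along the tool's x, y, z in cm, a list of three; "grip": the opening, from 0 (shut) to 1 (fully open). A call has 1 to 8 rows; each row shifts and turns the pose as measured when the row begins, along the tool's axes as they then stand; what a row does not reach is not made up. A row lasts 1/10 s, in which the tool goes at most 50 mm and 8.59 degrees, less where a joint would pass 70% of its speed; a pose out of reach is approached as far as the arm can. A call is refused whole if a number of a shift passes 5 or a number of a turn 8.59, either way. A call with a gripper value outside its range is refused whole. The fingers move at their own pace and stop on an object; "grip_force" is the grip in N (left out, the last holds). Time passes only in rows, so rows that do not move let the fingers close. It gives the time, the measured TCP pose, the force and the opening at its end, in the units of the state.
- bot.sense(): the state, without advancing time (a new reading comes with each control period).
- bot.capture(name): name is "side" or "top" or "wrist"; returns a dict with "pixels" (420x560x3 uint8, blue, green, red), "depth" (420x560 float32, m along the optical axis (not along the pixel's ray), 0 where there is no reading), "vfov" (degrees; the focal length in pixels is half the picture's height over the tangent of half this angle, whatever the lens; pixels are square), "cx", "cy" (the principal point, pixels), "k1" (the pictures are not rectified: a ray, as slopes to the right and down, at radius r is drawn at 1 + k1 r^2 times it, then the intrinsics apply), "rvec" (rotation vector, rad) and "tvec" (3), from world to camera coordinates, as OpenCV has them. Camera axes: x right, y down, z forward; pixel columns grow to the right and rows downward; lengths in m; the calibration is good to about 2 mm. A picture is of the moment at which its call begins.
- bot.job_done(): hands the job in, once; it reports no verdict.
The state is a dict: "time_s": time; "joint_pos": joint angles; "joint_vel": joint speeds; "joint_efforts": joint torques, N m; "ee_pos": TCP position; "tcp_rot": TCP orientation; "wrist_force": force on the tool from outside, world axes, zero at the start; "torque": the same for the moment, N m; "width": finger opening in m.
Only numpy, scipy, OpenCV 4.12 (cv2) and the standard library are available. Lean on these libraries where they do the work, as an engineer would, in place of code of your own. Each camera call takes 0.05 s, during which the arm holds its last target. There are 200 camera calls.

## Task

Let the raised work rest of the ratchet jack down until its top is level with the top of the bench dog, as near as the notches allow, by pressing the thumb screw on the pawl's tail and keeping the pawl clear of the toothed wheel while the rest sinks by its own weight; then let the pawl drop fully home so that it holds the rest there. Press gently, only as hard as it takes to bring the tail to its stop (the pawl bends at 20 N), do not push the rest or the drum by hand, and leave everything else lying where it is.

Things in the scene. Friction and masses are not known exactly. Their poses are not given: they have to be found in the camera images.
- jack: the ratchet jack, fixed to the bench: grey base plate 240 x 150 x 12 mm, two upright cheeks 117 mm high. Origin on the bench below the drum axle; z is up. The pawl's tail reaches towards -x; toothed wheel and pawl are on the -y side, outside the cheek; the axle lies along y at x 0, 90 mm up
- drum: the drum with its toothed ratchet wheel (90 mm across, 12 mm thick, 16 saw teeth 7 mm deep, at y -42 mm of the jack), turning about the jack's y. Origin on the axle. It is geared to the rack post of the rest: one tooth is 9 mm of rest travel. It is damped: with the pawl clear it turns back slowly, about 0.1 to 0.18 rad/s
- rest: the work rest: a wooden head 50 x 110 x 22 mm on a steel rack post sliding straight up and down in the jack at jack x -35, y +20 mm. Origin on that line, at bench level at the start, sinking with the rest
- rest_top (a point): centre of the top face of the work rest; 245 mm up at the start, where the pawl holds it in a notch. It can be held only at 9 mm steps below that. With the pawl clear it sinks at a steady 2.4 to 4.2 mm/s (its mass is not known); once the pawl is let go it sinks on to the next notch and stays
- pawl: dark steel rocker. Origin on the line of its pivot pin: jack x -73 mm, 96 mm up (the pawl itself at jack y -42 mm). Its nose, 60 mm to the +x side of the pin, drops into the wheel; pressing its tail, on the -x side, lifts the nose; a spring brings it back. The nose clears the teeth when the tail end is 10.5 mm down; a rigid stop ends the stroke at 11.7 mm. The pawl bends at 20 N
- tail_top (a point): centre of the upper face of the pad (28 x 26 x 10 mm) on the tail, 90 mm from the pin, 100 mm up when home. On it stands the thumb screw, a steel button 22 mm across, pressed straight down from above: 4 N moves it, 7 N holds it clear, up to 4 N more frees it under load. Its top is 14 to 30 mm above this point: other each time and not reported, to be found by touch
- pawl_nose (a point): lower tip of the pawl's nose; 123 mm above the bench when the pawl is fully home between two teeth, about 6 mm higher when it is clear of them
- dog_top (a point): centre of the top of the bench dog: a wooden disc of 70 mm diameter and 20 mm thick on a round steel post that stands up through the bench to the robot's right; fixed at a height of 207 to 227 mm, other in each start
- crank: loose crank handle, 120 mm flat steel arm with an upright wooden grip 76 mm tall, lying on the bench; bystander, not to be moved. Origin under its middle
- wrench: loose steel wrench 180 mm long, flat on the bench; bystander, not to be moved. Origin under its middle
- mallet: loose wooden mallet 260 mm long, lying on the bench; bystander, not to be moved. Origin under its middle
- block: loose offcut of pale wood 50 x 32 x 28 mm, standing on the jack's base plate, close to the tail of the pawl; bystander, not to be moved. Origin under its middle
- wedge: loose wooden wedge 100 x 32 x 24 mm, lying on the bench near the wheel side of the jack; bystander, not to be moved. Origin under its middle
- glue: loose white bottle, 56 mm diameter, 150 mm tall, upright; bystander, not to be moved. Origin under its middle

How it is judged:
On the way:
1. the robot presses the pawl so that its nose is lifted clear of the teeth and the rest sinks (z of pawl_nose in the frame of jack above 0.1284 m and contact force between any of the fingers, the arm and pawl above 0.5 N and height (world z) of rest_top below 0.2425 m), for 0.2 s.
At the end, for the whole second after the job is handed in: The top of the rest is within 6.8 mm (three quarters of a notch) of the height of the top of the dog, the pawl's nose is home between two teeth (within 1.5 mm of its seated height), and the rest is still (slower than 1.5 mm/s) (z of rest_top in the frame of dog_top between -0.0068 and 0.0068 m and z of pawl_nose in the frame of jack below 0.1249 m and linear speed of rest below 0.0015 m/s); the robot touches nothing.
It fails at once if the pawl or its thumb screw is pushed with more than 20 N (contact force between any of the fingers, the arm and pawl above 20 N).
It fails at once if the work rest is pushed by the robot (contact force between any of the fingers, the arm and rest above 3 N).
It fails at once if the drum or its wheel is pushed by the robot (contact force between any of the fingers, the arm and drum above 3 N).
It fails at once if a bystander is moved by more than 15 mm (distance of any of crank, wrench, mallet, block, wedge, glue from where it was at the start of the episode above 0.015 m).
It also fails if it takes over 72 s, if anything falls off the work surface, if the arm or the gripper's body presses on something with over 40 N, if the wrist force passes 120 N, or if a joint passes its speed limit or range.

## Working session

There is one attempt and no reset: what is moved stays moved. The work goes in short steps, Python scripts to look and compute and a tool call to move; the robot and the scene stay as the last step left them, time stands still between calls to the robot, and variables do not carry over. Pictures are saved under pics/ and viewed, about 8 in all and at most 12, crops included, and the job is handed in when it is done.

Besides the shell and the picture viewer there is one more tool, called after "Call:" as name([rows], argument=value, ...), one row to a line, values as JSON. drive_tool: Moves the arm, as the interface text tells. Its arguments: {"type":"object","properties":{"plan":{"type":"array","items":{"type":"object","properties":{"dr":{"type":"array","items":{"type":"number"}},"offset":{"type":"array","items":{"type":"number"}},"grip":{"type":"number"}}}},"grip_force":{"type":"number"}},"required":["plan"]}

```bash
mkdir -p pics; cat > h.py <<'E'
import numpy as np, cv2
from workcell import bot
def cap(n):
    c=bot.capture(n); h=c['pixels'].shape[0]
    c['f']=h/2/np.tan(np.radians(c['vfov'])/2); c['R']=cv2.Rodrigues(np.array(c['rvec'],float))[0]; c['t']=np.array(c['tvec'],float).ravel(); return c
def und(c,u,v):
    K=np.array([[c['f'],0,c['cx']],[0,c['f'],c['cy']],[0,0,1]])
    p=cv2.undistortPoints(np.stack([np.ravel(u),np.ravel(v)],-1).astype(float).reshape(-1,1,2),K,np.array([c['k1'],0,0,0.]))
    return p.reshape(-1,2)
def cloud(c):
    h,w=c['depth'].shape; v,u=np.mgrid[:h,:w]; n=und(c,u,v); d=c['depth'].ravel()
    P=np.c_[n*d[:,None],d]; P=(P-c['t'])@c['R']; P[d==0]=np.nan; return P.reshape(h,w,3)
def plane(c,u,v,z):
    n=und(c,u,v); r=np.c_[n,np.ones(len(n))]@c['R']; o=-c['R'].T@c['t']; return o+r*((z-o[2])/r[:,2])[:,None]
def proj(c,P):
    K=np.array([[c['f'],0,c['cx']],[0,c['f'],c['cy']],[0,0,1]])
    return cv2.projectPoints(np.array(P,float).reshape(-1,3),np.array(c['rvec'],float),c['t'],K,np.array([c['k1'],0,0,0.]))[0].reshape(-1,2)
E
python3 - <<'E'
from h import *
for n in('side','top'):
    c=cap(n); cv2.imwrite(f'pics/{n}0.png',c['pixels']); print(n,c['vfov'],c['cx'],c['cy'],c['k1'],-c['R'].T@c['t'],c['R'][2],(c['depth']>0).mean())
s=bot.sense(); print(s)
E
```

```text
side 52.51985775330494 275.83697355086423 208.8183371890391 0.015853290827629627 [ 0.10482305 -0.73296869  1.13771883] [ 0.32512315  0.58179723 -0.74552459] 0.9959141156462585
top 52.76409342860872 287.2084871045076 211.7713133138446 -0.054653045310079654 [0.35463687 0.0376571  1.24066675] [ 0.17481957 -0.0061663  -0.98458118] 0.9960799319727891
{'time_s': 0.1, 'joint_pos': array([-1.3288852 ,  0.32173122, -0.07008819,  1.45150873,  0.02266509,
        1.37082325, -0.05688135]), 'joint_vel': array([-2.99017552e-04, -1.55373878e-03, -1.64435373e-03, -1.41034680e-03,
       -1.46201228e-03, -9.80317485e-04, -3.08964280e-05]), 'joint_efforts': array([-2.57110596e-04, -4.92560220e+01, -4.05910397e-01, -3.13407576e+01,
       -6.41729962e-02,  3.92962026e-02,  5.62784601e-05]), 'ee_pos': array([0.14676199, 0.63274378, 0.23560462]), 'tcp_rot': array([[-9.74177049e-01,  2.25785354e-01, -2.27645444e-04],
       [ 2.25785415e-01,  9.74175631e-01, -1.66930656e-03],
       [-1.55138327e-04, -1.67759916e-03, -9.99998581e-01]]), 'wrist_force': array([-0.52270735, -0.69957536,  0.56430689]), 'torque': array([ 0.0070675 ,  0.00895773, -0.01201588]), 'width': 0.08721400547008408}
```

View pics/side0.png

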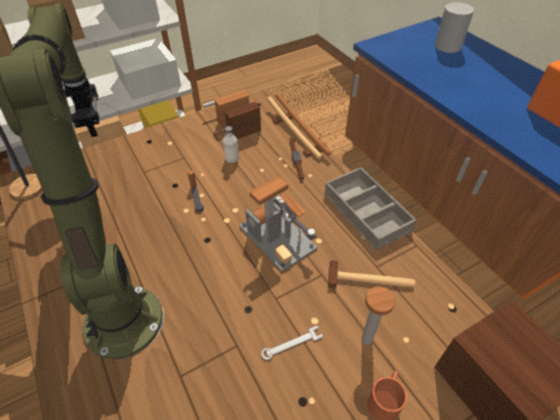

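View pics/top0.png

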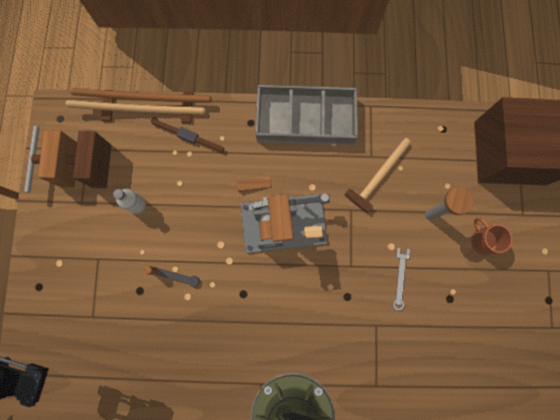

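The side view shows the jack at (278,235) and the dog at (380,300). In the top view the rest head is at (281,217), the thumb screw at (324,197), the block at (314,232) and the dog disc at (459,201).

```bash
python3 - <<'E'
from h import *
c=cap('top'); P=cloud(c); np.save('P.npy',P)
I=cv2.resize(c['pixels'][165:275,225:345],None,fx=6,fy=5.4,interpolation=cv2.INTER_CUBIC); cv2.imwrite('pics/crop.png',I)
def reg(u0,u1,v0,v1,z0,z1):
    Q=P[v0:v1,u0:u1].reshape(-1,3); m=(Q[:,2]>z0)&(Q[:,2]<z1); Q=Q[m]; print(len(Q),Q.mean(0).round(4),np.median(Q,0).round(4),np.ptp(Q,axis=0).round(3)); return Q
print('dog');Q=reg(440,480,180,225,.19,.24); print(cv2.minEnclosingCircle(Q[:,:2].astype(np.float32)))
print('rest');Q=reg(255,300,180,250,.235,.255);r=cv2.minAreaRect(Q[:,:2].astype(np.float32));print(r)
print('screw');Q=reg(314,335,185,212,.09,.15);print(Q[:,2].round(3))
print('base');Q=reg(235,335,185,260,.008,.016);print(cv2.minAreaRect(Q[:,:2].astype(np.float32)))
c=cap('side');P=cloud(c)
print('dog side');Q=reg(360,400,280,320,.19,.24); print(cv2.minEnclosingCircle(Q[:,:2].astype(np.float32)))
print('screw side');Q=reg(302,320,222,245,.09,.16)
print('rest side');Q=reg(245,300,180,240,.235,.255)
I2=cv2.resize(c['pixels'][170:280,225:345],None,fx=6,fy=5.4,interpolation=cv2.INTER_CUBIC); cv2.imwrite('pics/crop2.png',I2)
E
```

```text
dog
660 [ 0.5764 -0.3941  0.2212] [ 0.5766 -0.3936  0.2218] [0.067 0.071 0.027]
((0.5773876309394836, -0.3968287706375122), 0.03685319423675537)
rest
950 [0.5178 0.0473 0.2453] [0.5177 0.0472 0.2454] [0.112 0.062 0.017]
((0.5188360214233398, 0.04732106626033783), (0.10979419201612473, 0.049943774938583374), 8.216045379638672)
screw
124 [ 0.5958 -0.0644  0.1071] [ 0.595  -0.0649  0.1033] [0.025 0.042 0.026]
[0.115 0.1   0.101 0.118 0.114 0.114 0.115 0.112 0.115 0.101 0.101 0.106
 0.099 0.118 0.117 0.116 0.116 0.12  0.116 0.118 0.099 0.1   0.12  0.116
 0.117 0.118 0.119 0.117 0.118 0.116 0.1   0.104 0.104 0.103 0.104 0.1
 0.103 0.119 0.118 0.115 0.12  0.117 0.115 0.119 0.115 0.106 0.101 0.101
 0.1   0.098 0.102 0.098 0.1   0.116 0.117 0.121 0.116 0.111 0.117 0.118
 0.112 0.098 0.101 0.101 0.1   0.104 0.103 0.103 0.1   0.104 0.119 0.122
 0.116 0.118 0.115 0.119 0.101 0.097 0.102 0.099 0.103 0.1   0.099 0.099
 0.101 0.101 0.1   0.117 0.115 0.117 0.116 0.111 0.105 0.099 0.103 0.101
 0.103 0.101 0.102 0.1   0.102 0.106 0.1   0.101 0.101 0.101 0.1   0.1
 0.099 0.1   0.1   0.1   0.102 0.104 0.104 0.098 0.101 0.103 0.098 0.098
 0.095 0.098 0.098 0.096]
base
1790 [0.5338 0.0334 0.0125] [0.5346 0.0018 0.0126] [0.219 0.287 0.008]
((0.5432053804397583, 0.035629481077194214), (0.28728020191192627, 0.21932180225849152), 89.94622802734375)
dog side
706 [ 0.573  -0.4014  0.2212] [ 0.5726 -0.4017  0.2223] [0.071 0.072 0.025]
((0.5770018100738525, -0.3986489474773407), 0.03738434240221977)
screw side
122 [ 0.5932 -0.0636  0.1055] [ 0.5927 -0.0691  0.1027] [0.029 0.061 0.029]
rest side
500 [0.5106 0.0419 0.2451] [0.5097 0.0416 0.2458] [0.114 0.059 0.018]
```

View pics/crop.png

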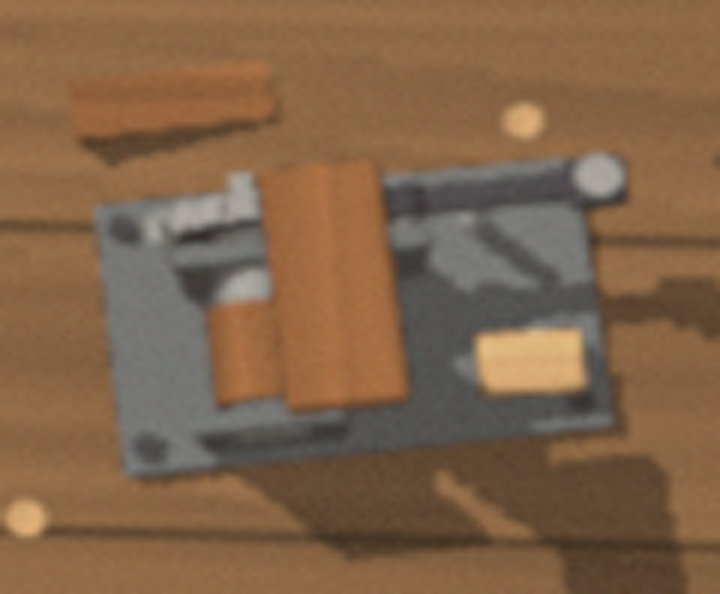

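View pics/crop2.png

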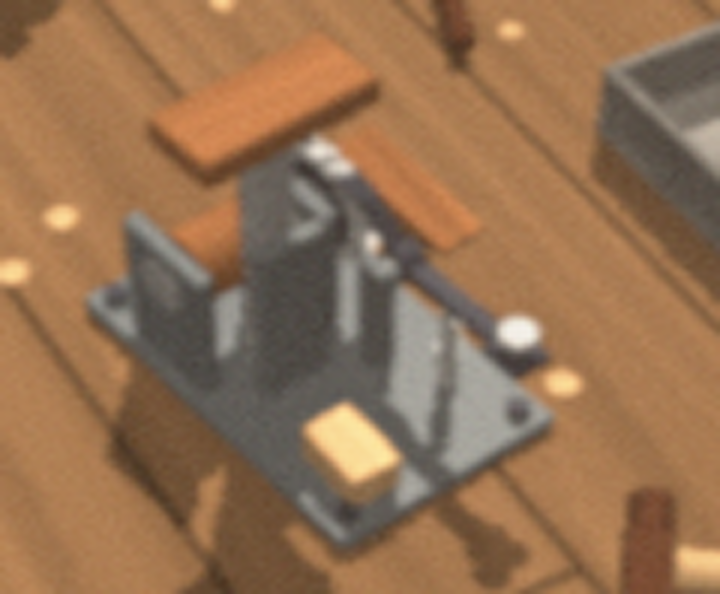

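The crops show the screw button centred at top pixel (325,197.4). The block is well away from the tail pad, and the space above the screw is free apart from the rest on its +y side. I'll refine the screw and dog numbers and begin moving.

```bash
python3 - <<'E'
from h import *
from scipy import stats
for n,(ud,vd),box in(('top',(459,201),(316,336,188,208)),('side',(380,300),(302,322,222,242))):
    c=cap(n);P=cloud(c);Z=P[vd-6:vd+7,ud-6:ud+7,2];print(n,'dog z',np.nanmedian(Z),np.nanmean(Z))
    R=P[...,2]; m=(R>.235)&(R<.256)&(abs(P[...,0]-.518)<.04)&(abs(P[...,1]-.047)<.012); print('rest z',np.median(R[m]),m.sum())
    u0,u1,v0,v1=box;Q=P[v0:v1,u0:u1];g=c['pixels'][v0:v1,u0:u1].min(2)
    m=(Q[...,2]>.110)&(Q[...,2]<.125)&(abs(Q[...,1]+.07)<.03)&(g>110)
    v,u=np.nonzero(m); print('screw px',u.mean()+u0,v.mean()+v0,len(u),'pt',np.median(Q[m],0),'ray',plane(c,[u.mean()+u0],[v.mean()+v0],.117))
E
```

```text
top dog z 0.22234973558124072 0.22227963290007663
rest z 0.24550048352007622 332
screw px 324.5625 196.85416666666666 48 pt [ 0.59791984 -0.07087396  0.11589478] ray [[ 0.59817092 -0.06973519  0.117     ]]
side dog z 0.22284885644252386 0.2228684082150049
rest z 0.24633052279273804 156
screw px 310.4864864864865 231.27027027027026 37 pt [ 0.59586247 -0.07179278  0.11718186] ray [[ 0.59540301 -0.07047575  0.117     ]]
```

Call:
drive_tool([
  {"offset":[0,0,-4.5],"dr":[0,0,0],"grip":0},
  {"offset":[0,0,-4.5],"dr":[0,0,0],"grip":0},
  {"offset":[-4.9,-0.4,0],"dr":[0,0,4.6],"grip":0},
  {"offset":[-4.9,-0.4,0],"dr":[0,0,4.6],"grip":0},
  {"offset":[-4.9,-0.4,0],"dr":[0,0,4.6],"grip":0},
  {"offset":[-4.9,-0.4,0],"dr":[0,0,4.6],"grip":0},
  {"offset":[-4.9,-0.4,0],"dr":[0,0,4.6],"grip":0},
  {"offset":[-4.9,-0.4,0],"dr":[0,0,4.6],"grip":0},
], grip_force=20)

```text
time_s: 1.1
ee_pos: [0.398, 0.4934, 0.3267]
tcp_rot: [[-0.761, 0.649, -0.005], [0.649, 0.761, -0.0], [0.004, -0.003, -1.0]]
wrist_force: [0.6, 0.3, -0.1]
width: 0.0311
```

Call:
drive_tool([
  {"offset":[-4.9,-0.4,0],"dr":[0,0,4.3],"grip":0},
  {"offset":[-4.9,-0.4,0],"dr":[0,0,4.3],"grip":0},
  {"offset":[-4.9,-0.4,0],"dr":[0,0,4.3],"grip":0},
  {"offset":[-4.9,-0.4,0],"dr":[0,0,4.3],"grip":0},
  {"offset":[-4.9,-0.4,0],"dr":[0,0,4.3],"grip":0},
  {"offset":[-4.9,-0.4,0],"dr":[0,0,4.3],"grip":0},
  {"offset":[-4.9,-0.4,0],"dr":[0,0,4.3],"grip":0},
  {"offset":[-4.9,-0.4,0],"dr":[0,0,4.3],"grip":0},
])

```text
time_s: 1.9
ee_pos: [0.5906, 0.15, 0.3245]
tcp_rot: [[-0.236, 0.972, -0.003], [0.972, 0.236, 0.0], [0.001, -0.003, -1.0]]
wrist_force: [1.4, 0.3, -0.3]
width: 0.0005
```

Call:
drive_tool([
  {"offset":[-4.8,-1.0,0],"dr":[0,0,4],"grip":0},
  {"offset":[-4.8,-0.7,0],"dr":[0,0,4],"grip":0},
  {"offset":[-4.8,-0.4,0],"dr":[0,0,0],"grip":0},
  {"offset":[-4.5,-0.4,0],"dr":[0,0,0],"grip":0},
  {"offset":[0,0,0],"dr":[0,0,0],"grip":0},
])

```text
time_s: 2.4
ee_pos: [0.5927, -0.0573, 0.3251]
tcp_rot: [[-0.077, 0.997, -0.001], [0.997, 0.077, -0.005], [-0.004, -0.001, -1.0]]
wrist_force: [0.7, -1.2, -0.8]
width: -0.0002
```

Call:
drive_tool([
  {"offset":[-1.3,0.3,4],"dr":[0,0,0],"grip":0},
  {"offset":[0,0,4],"dr":[0,0,0],"grip":0},
  {"offset":[0,0,4],"dr":[0,0,0],"grip":0},
  {"offset":[0,0,3.5],"dr":[0,0,0],"grip":0},
  {"offset":[0,0,0.5],"dr":[0,0,0],"grip":0},
  {"offset":[0,0,0],"dr":[0,0,0],"grip":0},
])

```text
time_s: 3.0
ee_pos: [0.5987, -0.0721, 0.1632]
tcp_rot: [[-0.073, 0.997, 0.006], [0.997, 0.073, -0.003], [-0.003, 0.005, -1.0]]
wrist_force: [-0.8, -0.3, 0.2]
width: 0.0007
```

```bash
python3 - <<'E'
from h import *
s=bot.sense();print(s['ee_pos'],s['wrist_force'],s['tcp_rot'])
ims=[]
tip=s['ee_pos']+s['tcp_rot'][:,2]*.014
for n in('side','top'):
    c=cap(n);P=cloud(c);m=(P[...,2]>.2)&(P[...,2]<.26)&(abs(P[...,0]-.518)<.04)&(abs(P[...,1]-.047)<.012);print(n,m.sum(),np.median(P[...,2][m]),proj(c,tip),proj(c,[.597,-.0705,.1165]))
    y0,x0=(170,225); ims.append(cv2.resize(c['pixels'][y0:y0+110,x0:x0+120],None,fx=3.3,fy=3.3,interpolation=cv2.INTER_CUBIC))
cv2.imwrite('pics/near.png',np.hstack(ims))
cv2.imwrite('pics/wrist.png',cap('wrist')['pixels'])
E
```

```text
[ 0.59867545 -0.0721114   0.16321314] [-0.80559589 -0.25955757  0.15298223] [[-0.07287981  0.99732463  0.00566629]
 [ 0.99733543  0.07289677 -0.00284753]
 [-0.00325297  0.00544366 -0.99997989]]
side 162 0.2461973788664234 [[312.24949777 224.49595649]] [[310.919905   231.17173523]]
top 332 0.24564176325962733 [[326.66875782 194.11316333]] [[324.82088893 197.32208934]]
```

View pics/near.png

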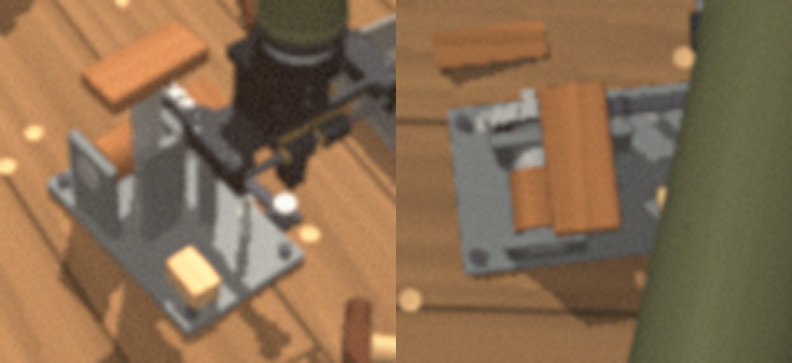

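View pics/wrist.png

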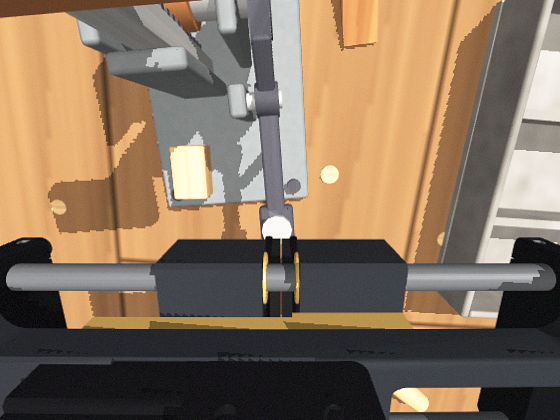

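Both views agree with the projected tip: side tip (313,224) sits just above the screw at (311,231). In the wrist view the closed fingers sit over the screw at (277,228). The rest stays visible from both fixed cameras.

Call:
drive_tool([
  {"offset":[0.15,-0.15,1.5],"dr":[0,0,0],"grip":0},
  {"offset":[0,0,0.9],"dr":[0,0,0],"grip":0},
  {"offset":[0,0,0],"dr":[0,0,0],"grip":0},
  {"offset":[0,0,0],"dr":[0,0,0],"grip":0},
])

```text
time_s: 3.55
ee_pos: [0.6013, -0.0706, 0.1435]
tcp_rot: [[-0.074, 0.997, 0.017], [0.997, 0.074, -0.002], [-0.003, 0.017, -1.0]]
wrist_force: [0.4, -0.3, -0.3]
width: 0.0005
```

Call:
drive_tool([
  {"offset":[0,0,0.2],"dr":[0,0,0],"grip":0},
  {"offset":[0,0,0],"dr":[0,0,0],"grip":0},
])

```text
time_s: 3.75
ee_pos: [0.6016, -0.0707, 0.1418]
tcp_rot: [[-0.074, 0.997, 0.017], [0.997, 0.074, -0.002], [-0.003, 0.017, -1.0]]
wrist_force: [0.1, 0.3, 0.0]
width: 0.0004
```

Call:
drive_tool([
  {"offset":[0,-0.4,0.4],"dr":[1.0,0,0],"grip":0},
  {"offset":[0,0,0.2],"dr":[0,0,0],"grip":0},
  {"offset":[0,0,0],"dr":[0,0,0],"grip":0},
])

```text
time_s: 4.05
ee_pos: [0.5975, -0.0711, 0.1355]
tcp_rot: [[-0.074, 0.997, -0.001], [0.997, 0.074, -0.003], [-0.003, -0.001, -1.0]]
wrist_force: [0.1, 0.3, 0.3]
width: 0.0003
```

Tip is at z 0.1215. I'll approach in small steps until I feel contact.

Call:
drive_tool([
  {"offset":[0,0,0.15],"dr":[0,0,0],"grip":0},
  {"offset":[0,0,0.15],"dr":[0,0,0],"grip":0},
])

```text
time_s: 4.25
ee_pos: [0.5977, -0.0711, 0.1324]
tcp_rot: [[-0.074, 0.997, -0.001], [0.997, 0.074, -0.003], [-0.003, -0.001, -1.0]]
wrist_force: [0.3, -0.4, 0.7]
width: 0.0006
```

Call:
drive_tool([
  {"offset":[0,0,0.15],"dr":[0,0,0],"grip":0},
])

```text
time_s: 4.35
ee_pos: [0.5977, -0.0712, 0.1308]
tcp_rot: [[-0.074, 0.997, -0.001], [0.997, 0.074, -0.003], [-0.003, -0.001, -1.0]]
wrist_force: [0.9, 0.1, 0.2]
width: 0.0002
```

Call:
drive_tool([
  {"offset":[0,0,0.15],"dr":[0,0,0],"grip":0},
])

```text
time_s: 4.45
ee_pos: [0.5978, -0.0712, 0.1298]
tcp_rot: [[-0.074, 0.997, -0.0], [0.997, 0.074, -0.003], [-0.003, -0.001, -1.0]]
wrist_force: [-1.3, 0.0, 7.7]
width: 0.0005
```

Call:
drive_tool([
  {"offset":[0,0,0.15],"dr":[0,0,0],"grip":0},
])

```text
time_s: 4.55
ee_pos: [0.5978, -0.0714, 0.1292]
tcp_rot: [[-0.073, 0.997, -0.0], [0.997, 0.073, -0.003], [-0.003, -0.001, -1.0]]
wrist_force: [-2.6, 0.0, 6.8]
width: 0.0001
```

Call:
drive_tool([
  {"offset":[0,0,0.15],"dr":[0,0,0],"grip":0},
  {"offset":[0,0,0.15],"dr":[0,0,0],"grip":0},
])

```text
time_s: 4.75
ee_pos: [0.5979, -0.0715, 0.1285]
tcp_rot: [[-0.073, 0.997, 0.0], [0.997, 0.073, -0.002], [-0.002, -0.0, -1.0]]
wrist_force: [-2.0, 0.4, 7.7]
width: 0.0005
```

Call:
drive_tool([
  {"offset":[0,0,0.15],"dr":[0,0,0],"grip":0},
  {"offset":[0,0,0.15],"dr":[0,0,0],"grip":0},
])

```text
time_s: 4.95
ee_pos: [0.5979, -0.0716, 0.128]
tcp_rot: [[-0.073, 0.997, 0.0], [0.997, 0.073, -0.001], [-0.001, 0.0, -1.0]]
wrist_force: [-3.3, 0.5, 7.5]
width: 0.0002
```

Call:
drive_tool([
  {"offset":[0,0,0.18],"dr":[0,0,0],"grip":0},
  {"offset":[0,0,0.18],"dr":[0,0,0],"grip":0},
])

```text
time_s: 5.15
ee_pos: [0.5979, -0.0718, 0.127]
tcp_rot: [[-0.073, 0.997, 0.001], [0.997, 0.073, 0.0], [0.0, 0.001, -1.0]]
wrist_force: [-3.0, 0.2, 7.8]
width: 0.0004
```

Call:
drive_tool([
  {"offset":[0,0,0.2],"dr":[0,0,0],"grip":0},
  {"offset":[0,0,0.2],"dr":[0,0,0],"grip":0},
])

```text
time_s: 5.35
ee_pos: [0.598, -0.0721, 0.1258]
tcp_rot: [[-0.073, 0.997, 0.001], [0.997, 0.073, 0.002], [0.002, 0.002, -1.0]]
wrist_force: [-2.9, 1.1, 8.8]
width: 0.0008
```

Call:
drive_tool([
  {"offset":[0,0,0.2],"dr":[0,0,0],"grip":0},
  {"offset":[0,0,0.2],"dr":[0,0,0],"grip":0},
  {"offset":[0,0,0.2],"dr":[0,0,0],"grip":0},
])

```text
time_s: 5.65
ee_pos: [0.598, -0.0725, 0.124]
tcp_rot: [[-0.072, 0.997, 0.002], [0.997, 0.072, 0.004], [0.003, 0.003, -1.0]]
wrist_force: [-3.7, -0.2, 8.5]
width: 0.0004
```

Call:
drive_tool([
  {"offset":[0.02,0,0.2],"dr":[0,0,0],"grip":0},
  {"offset":[0.02,0,0.2],"dr":[0,0,0],"grip":0},
  {"offset":[0.02,0,0.2],"dr":[0,0,0],"grip":0},
])

```text
time_s: 5.95
ee_pos: [0.598, -0.0727, 0.1224]
tcp_rot: [[-0.072, 0.997, 0.003], [0.997, 0.072, 0.005], [0.005, 0.004, -1.0]]
wrist_force: [-4.5, -0.0, 8.4]
width: 0.0004
```

Call:
drive_tool([
  {"offset":[0.02,0,0.2],"dr":[0,0,0],"grip":0},
  {"offset":[0.02,0,0.2],"dr":[0,0,0],"grip":0},
  {"offset":[0.02,0,0.2],"dr":[0,0,0],"grip":0},
])

```text
time_s: 6.25
ee_pos: [0.5981, -0.073, 0.1203]
tcp_rot: [[-0.071, 0.997, 0.004], [0.997, 0.071, 0.006], [0.006, 0.005, -1.0]]
wrist_force: [-2.9, 0.3, 7.2]
width: 0.0003
```

Call:
drive_tool([
  {"offset":[0.02,0,0.2],"dr":[0,0,0],"grip":0},
  {"offset":[0.02,0,0.2],"dr":[0,0,0],"grip":0},
  {"offset":[0.02,0,0.2],"dr":[0,0,0],"grip":0},
])

```text
time_s: 6.55
ee_pos: [0.5982, -0.0732, 0.1187]
tcp_rot: [[-0.07, 0.998, 0.005], [0.997, 0.07, 0.007], [0.007, 0.006, -1.0]]
wrist_force: [-6.0, 0.4, 13.4]
width: 0.0003
```

Call:
drive_tool([
  {"offset":[0.02,0,0.14],"dr":[0,0,0],"grip":0},
  {"offset":[0.02,0,0.14],"dr":[0,0,0],"grip":0},
])

```text
time_s: 6.75
ee_pos: [0.5981, -0.0732, 0.1191]
tcp_rot: [[-0.07, 0.998, 0.005], [0.998, 0.07, 0.009], [0.008, 0.006, -1.0]]
wrist_force: [-2.7, 1.7, 6.8]
width: 0.0006
```

```bash
cat > rz.py <<'E'
from h import *
for n,b in(('top',.0005),('side',.0012)):
    c=cap(n);P=cloud(c);R=P[...,2];m=(R>.195)&(R<.256)&(abs(P[...,0]-.518)<.035)&(abs(P[...,1]-.047)<.01);print(n,round(np.median(R[m])-b,4),m.sum())
s=bot.sense();print(s['time_s'],s['ee_pos'],s['wrist_force'])
E
python3 rz.py
```

```text
top 0.2428 239
side 0.2427 127
6.85 [ 0.59813387 -0.07318268  0.11897761] [-3.70097023  0.39234114  7.83469954]
```

Call:
drive_tool([
  {"offset":[0.02,0,0.17],"dr":[0,0,0],"grip":0},
  {"offset":[0.02,0,0.16],"dr":[0,0,0],"grip":0},
  {"offset":[0.02,0,0.16],"dr":[0,0,0],"grip":0},
  {"offset":[0.02,0,0.16],"dr":[0,0,0],"grip":0},
])

```text
time_s: 7.25
ee_pos: [0.5981, -0.0732, 0.1189]
tcp_rot: [[-0.069, 0.998, 0.006], [0.998, 0.069, 0.011], [0.011, 0.007, -1.0]]
wrist_force: [-4.5, 0.2, 9.7]
width: 0.0005
```

Call:
drive_tool([
  {"offset":[0.02,0,0.16],"dr":[0,0,0],"grip":0},
  {"offset":[0.02,0,0.16],"dr":[0,0,0],"grip":0},
  {"offset":[0.02,0,0.16],"dr":[0,0,0],"grip":0},
  {"offset":[0.02,0,0.16],"dr":[0,0,0],"grip":0},
  {"offset":[0.02,0,0.16],"dr":[0,0,0],"grip":0},
  {"offset":[0.02,0,0.16],"dr":[0,0,0],"grip":0},
])

```text
time_s: 7.85
ee_pos: [0.5981, -0.0733, 0.1189]
tcp_rot: [[-0.068, 0.998, 0.008], [0.998, 0.068, 0.015], [0.014, 0.009, -1.0]]
wrist_force: [-2.8, -0.4, 9.5]
width: 0.0004
```

```bash
python3 rz.py
```

```text
top 0.2398 235
side 0.2395 122
7.95 [ 0.59812588 -0.07327448  0.11891057] [-4.18044042 -0.7239664   8.46486096]
```

Call:
drive_tool([
  {"offset":[0.02,0,0.16],"dr":[0,-0.2,0],"grip":0},
  {"offset":[0.02,0,0.16],"dr":[0,-0.2,0],"grip":0},
  {"offset":[0.02,0,0.16],"dr":[0,-0.2,0],"grip":0},
  {"offset":[0.02,0,0.16],"dr":[0,-0.2,0],"grip":0},
  {"offset":[0.02,0,0.16],"dr":[0,-0.2,0],"grip":0},
  {"offset":[0.02,0,0.16],"dr":[0,-0.2,0],"grip":0},
  {"offset":[0.02,0,0.16],"dr":[0,-0.2,0],"grip":0},
  {"offset":[0.02,0,0.16],"dr":[0,-0.2,0],"grip":0},
])

```text
time_s: 8.75
ee_pos: [0.5981, -0.073, 0.1191]
tcp_rot: [[-0.066, 0.998, 0.012], [0.998, 0.066, -0.008], [-0.009, 0.011, -1.0]]
wrist_force: [-4.4, 0.2, 9.7]
width: 0.0003
```

Call:
drive_tool([
  {"offset":[0.02,0,0.16],"dr":[0,-0.1,0],"grip":0},
  {"offset":[0.02,0,0.16],"dr":[0,-0.1,0],"grip":0},
  {"offset":[0.02,0,0.16],"dr":[0,-0.1,0],"grip":0},
  {"offset":[0.02,0,0.16],"dr":[0,-0.1,0],"grip":0},
  {"offset":[0.02,0,0.16],"dr":[0,-0.1,0],"grip":0},
  {"offset":[0.02,0,0.16],"dr":[0,-0.1,0],"grip":0},
  {"offset":[0.02,0,0.16],"dr":[0,-0.1,0],"grip":0},
  {"offset":[0.02,0,0.16],"dr":[0,-0.1,0],"grip":0},
])

```text
time_s: 9.55
ee_pos: [0.598, -0.0728, 0.1191]
tcp_rot: [[-0.065, 0.998, 0.014], [0.998, 0.065, -0.017], [-0.018, 0.013, -1.0]]
wrist_force: [-4.1, -0.1, 8.6]
width: 0.0006
```

```bash
python3 rz.py
```

```text
top 0.2349 234
side 0.2342 114
9.65 [ 0.59802144 -0.07289274  0.11915459] [-3.62781639 -0.86278083  9.98444399]
```

Call:
drive_tool([
  {"offset":[0.02,0,0.16],"dr":[0.1,0,0],"grip":0},
  {"offset":[0.02,0,0.16],"dr":[0.1,0,0],"grip":0},
  {"offset":[0.02,0,0.16],"dr":[0.1,0,0],"grip":0},
  {"offset":[0.02,0,0.16],"dr":[0.1,0,0],"grip":0},
  {"offset":[0.02,0,0.16],"dr":[0.1,0,0],"grip":0},
  {"offset":[0.02,0,0.16],"dr":[0.1,0,0],"grip":0},
  {"offset":[0.02,0,0.16],"dr":[0.1,0,0],"grip":0},
  {"offset":[0.02,0,0.16],"dr":[0.1,0,0],"grip":0},
])

```text
time_s: 10.45
ee_pos: [0.5982, -0.0729, 0.1191]
tcp_rot: [[-0.064, 0.998, 0.002], [0.998, 0.064, -0.013], [-0.013, 0.001, -1.0]]
wrist_force: [-3.7, 0.3, 8.0]
width: 0.0005
```

Call:
drive_tool([
  {"offset":[0.02,0,0.16],"dr":[0.1,0,0],"grip":0},
  {"offset":[0.02,0,0.16],"dr":[0.1,0,0],"grip":0},
  {"offset":[0.02,0,0.16],"dr":[0.1,0,0],"grip":0},
  {"offset":[0.02,0,0.16],"dr":[0.1,0,0],"grip":0},
  {"offset":[0.02,0,0.16],"dr":[0.1,0,0],"grip":0},
  {"offset":[0.02,0,0.16],"dr":[0.1,0,0],"grip":0},
  {"offset":[0.02,0,0.16],"dr":[0.1,0,0],"grip":0},
  {"offset":[0.02,0,0.16],"dr":[0.1,0,0],"grip":0},
])

```text
time_s: 11.25
ee_pos: [0.5983, -0.073, 0.1191]
tcp_rot: [[-0.062, 0.998, -0.01], [0.998, 0.062, -0.009], [-0.009, -0.011, -1.0]]
wrist_force: [-3.0, 0.4, 7.9]
width: 0.0004
```

```bash
python3 rz.py
```

```text
top 0.2299 234
side 0.2299 116
11.35 [ 0.59834548 -0.07297213  0.11907577] [-3.31351988  0.01790452  9.37002509]
```

Call:
drive_tool([
  {"offset":[0.02,0,0.16],"dr":[0,0,0],"grip":0},
  {"offset":[0.02,0,0.16],"dr":[0,0,0],"grip":0},
  {"offset":[0.02,0,0.16],"dr":[0,0,0],"grip":0},
  {"offset":[0.02,0,0.16],"dr":[0,0,0],"grip":0},
  {"offset":[0.02,0,0.16],"dr":[0,0,0],"grip":0},
  {"offset":[0.02,0,0.16],"dr":[0,0,0],"grip":0},
  {"offset":[0.02,0,0.16],"dr":[0,0,0],"grip":0},
  {"offset":[0.02,0,0.16],"dr":[0,0,0],"grip":0},
])

```text
time_s: 12.15
ee_pos: [0.5983, -0.073, 0.1191]
tcp_rot: [[-0.061, 0.998, -0.008], [0.998, 0.061, -0.004], [-0.004, -0.008, -1.0]]
wrist_force: [-3.5, -0.5, 8.7]
width: 0.0001
```

Call:
drive_tool([
  {"offset":[0.02,0,0.16],"dr":[0,0,0],"grip":0},
  {"offset":[0.02,0,0.16],"dr":[0,0,0],"grip":0},
  {"offset":[0.02,0,0.16],"dr":[0,0,0],"grip":0},
  {"offset":[0.02,0,0.16],"dr":[0,0,0],"grip":0},
  {"offset":[0.02,0,0.16],"dr":[0,0,0],"grip":0},
  {"offset":[0.02,0,0.16],"dr":[0,0,0],"grip":0},
  {"offset":[0.02,0,0.16],"dr":[0,0,0],"grip":0},
  {"offset":[0.02,0,0.16],"dr":[0,0,0],"grip":0},
])

```text
time_s: 12.95
ee_pos: [0.5983, -0.0731, 0.119]
tcp_rot: [[-0.06, 0.998, -0.006], [0.998, 0.06, 0.0], [0.001, -0.006, -1.0]]
wrist_force: [-3.2, 0.3, 9.5]
width: 0.0004
```

```bash
python3 rz.py
```

```text
top 0.2248 224
side 0.2247 113
13.05 [ 0.59822636 -0.07309756  0.1189944 ] [-3.46464711  0.84939951  9.06037572]
```

Call:
drive_tool([
  {"offset":[0.02,0,0.16],"dr":[0,0,0],"grip":0},
  {"offset":[0.02,0,0.16],"dr":[0,0,0],"grip":0},
  {"offset":[0,0,-2],"dr":[0,0,0],"grip":0},
  {"offset":[0,0,-4],"dr":[0,0,0],"grip":0},
  {"offset":[0,0,-4],"dr":[0,0,0],"grip":0},
  {"offset":[0,0,-4],"dr":[0,0,0],"grip":0},
  {"offset":[0,0,0],"dr":[0,0,0],"grip":0},
  {"offset":[0,0,0],"dr":[0,0,0],"grip":0},
])

```text
time_s: 13.85
ee_pos: [0.5987, -0.0732, 0.2639]
tcp_rot: [[-0.059, 0.998, -0.005], [0.998, 0.059, 0.002], [0.002, -0.005, -1.0]]
wrist_force: [-0.5, -0.4, -0.2]
width: 0.0007
```

Call:
drive_tool([
  {"offset":[-3,0,0],"dr":[0,0,0],"grip":0},
  {"offset":[-4,0,0],"dr":[0,0,0],"grip":0},
  {"offset":[-4,0,0],"dr":[0,0,0],"grip":0},
  {"offset":[-4,0,0],"dr":[0,0,0],"grip":0},
  {"offset":[0,0,0],"dr":[0,0,0],"grip":0},
  {"offset":[0,0,0],"dr":[0,0,0],"grip":0},
  {"offset":[0,0,0],"dr":[0,0,0],"grip":0},
  {"offset":[0,0,0],"dr":[0,0,0],"grip":0},
])

```text
time_s: 14.65
ee_pos: [0.6061, -0.2224, 0.2532]
tcp_rot: [[-0.066, 0.998, -0.017], [0.998, 0.066, 0.007], [0.008, -0.017, -1.0]]
wrist_force: [-0.7, 1.0, 0.0]
width: 0.0005
```

Call:
drive_tool([
  {"offset":[0,0,0],"dr":[0,0,0],"grip":0},
  {"offset":[0,0,0],"dr":[0,0,0],"grip":0},
  {"offset":[0,0,0],"dr":[0,0,0],"grip":0},
  {"offset":[0,0,0],"dr":[0,0,0],"grip":0},
  {"offset":[0,0,0],"dr":[0,0,0],"grip":0},
  {"offset":[0,0,0],"dr":[0,0,0],"grip":0},
  {"offset":[0,0,0],"dr":[0,0,0],"grip":0},
  {"offset":[0,0,0],"dr":[0,0,0],"grip":0},
])

```text
time_s: 15.45
ee_pos: [0.6073, -0.2177, 0.2535]
tcp_rot: [[-0.072, 0.997, -0.016], [0.997, 0.073, 0.009], [0.01, -0.016, -1.0]]
wrist_force: [-0.5, 0.5, -0.3]
width: 0.0005
```

```bash
python3 rz.py
```

```text
top 0.2183 233
side 0.2186 114
15.55 [ 0.60727344 -0.21774143  0.25350487] [-0.19943593  0.13732387  0.42097326]
```

Rest is at about 0.218. I'll wait a bit more and check that it is still, that the tail and screw are back at home height, and re-measure the dog.

Call:
drive_tool([
  {"offset":[0,0,0],"dr":[0,0,0],"grip":0},
  {"offset":[0,0,0],"dr":[0,0,0],"grip":0},
  {"offset":[0,0,0],"dr":[0,0,0],"grip":0},
  {"offset":[0,0,0],"dr":[0,0,0],"grip":0},
  {"offset":[0,0,0],"dr":[0,0,0],"grip":0},
  {"offset":[0,0,0],"dr":[0,0,0],"grip":0},
  {"offset":[0,0,0],"dr":[0,0,0],"grip":0},
  {"offset":[0,0,0],"dr":[0,0,0],"grip":0},
])

```text
time_s: 16.35
ee_pos: [0.6072, -0.218, 0.2534]
tcp_rot: [[-0.072, 0.997, -0.016], [0.997, 0.072, 0.009], [0.01, -0.016, -1.0]]
wrist_force: [-0.3, 1.3, 0.8]
width: 0.0006
```

```bash
python3 rz.py; python3 - <<'E'
from h import *
c=cap('side');P=cloud(c);Q=P[222:242,302:322];g=c['pixels'][222:242,302:322].min(2)
m=(Q[...,2]>.095)&(Q[...,2]<.125)&(g>110)&(abs(Q[...,1]+.07)<.03);v,u=np.nonzero(m);print('screw',np.median(Q[m],0),len(u),u.mean()+302,v.mean()+222)
print('dog',np.nanmedian(P[294:307,374:387,2]))
cv2.imwrite('pics/end.png',cv2.resize(c['pixels'][170:280,225:345],None,fx=6,fy=5.4,interpolation=cv2.INTER_CUBIC))
E
```

```text
top 0.2181 230
side 0.2179 111
16.45 [ 0.60720688 -0.21793499  0.25342853] [-0.74550397  0.33500491  0.03445809]
screw [ 0.59455709 -0.06870358  0.11576152] 48 309.75 231.0625
dog 0.22257558342927902
```

View pics/end.png

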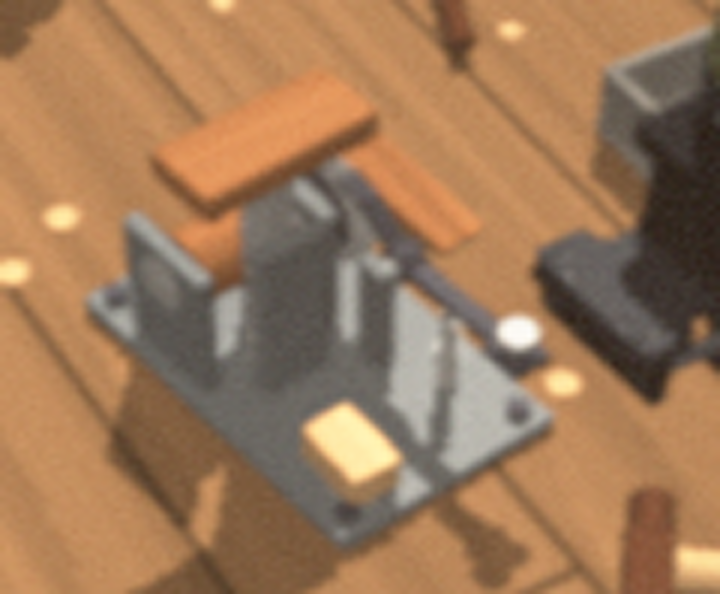

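The screw is back at its starting pixel, (518,333) in the crop, so the pawl is home. The rest sits at 0.218 and isn't moving, and the block and wedge are where they were.

```bash
python3 -c "from workcell import bot; print(bot.job_done())"
```

```text
the job is handed in; nothing more can be done
None
```

The rest now sits three notches down with its top at about 218 mm. The dog's top measures about 222 mm, so the rest is about 4 mm low. That is inside the 6.8 mm allowance, and the notch above (227 mm) would have been about 5 mm high. I handed the job in at about 16.5 s of the 72 s allowed.

- **Pressing:** I pressed the thumb screw with closed fingers. The wrist sensor mostly read 7–10 N upward. The highest reading was 13.4 N upward, about 15 N with the sideways part, when the tail met its stop. These are readings taken at the end of each move, so a brief higher peak can't be ruled out.
- **Sinking and release:** The rest sank at about 2.9 mm/s. I let go at roughly 224 mm and it dropped to the next notch.
- **Last checks:** Both cameras put the rest at 218 mm, with no change beyond measurement noise over the last second. The screw was back at its starting height, which means the pawl is home. I did not measure the nose itself.
- **Bystanders:** The block and wedge look unmoved in the last picture. I did not re-measure the crank, wrench, mallet or glue, but the arm was never near them. The arm is clear of everything.

No check failed. The two cameras differed by up to 0.7 mm on the rest's height.

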